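# Close the casting press and lock it with its pin

## Robot

A 6-joint arm with a two-finger parallel gripper is mounted at the origin on a cart in front of the work surface, level with it; the furniture and walls round the work are solid. World frame = base frame: x ahead of the robot, y to its left, z up, the work surface at z = 0. Lengths are in mm, angles in rad, forces in N, time in s.
With the tool pointing down it reaches from about 350 to 875 mm from the base axis. Payload 4.2 kg.
Tool frame: the origin (TCP) lies on the mounting face of the last link; the fingertips stand 173 mm ahead of it and the grasp point (between the pads) lies 155 mm ahead of it; z points along the fingers, y is the direction in which the jaws open and shut (so a half turn about z gives the same grasp; the last joint's range is limited). The gripper opens to 85 mm and grips with 20 to 120 N. Pads are 22 mm wide; open, the fingers measure 114 mm over their backs; the gripper's body (76 mm by 85 mm) begins 54 mm behind the grasp point. The pads swing forward as they close: fully open they stand 13 mm farther back than shut.
Start: joints at [-1.081, 0.385, 0.008, 0, -1.194, -0.259], TCP at [142.991, -608.403, 404.712] pointing down, gripper open.
Joint ranges: [-3.14, 3.14], [-1.21, 2.06], [-1.07, 1.41], [-3.16, 2.05], [-2.99, -0.16], [-3.1, 3.1]. Speed limits (rad/s): [2.79, 2.79, 3.14, 3.14, 3.14, 3.14].

## Interface

Orientations are given as a unit quaternion [x, y, z, w].
In Python, from bench import arm gives the robot as it stands.
- The arm moves only by the shell command python3 -m jog 'ROWS' [OPENING]. ROWS is JSON, a list that holds one entry, the list of rows, each a list of 4 numbers: the shift along the tool's x, y, z in mm, then the turn about the tool's z in degrees. In form: [[[x, y, z, spin], ...]]. A call has exactly 5 rows; each row is the pose to reach, as a shift and turn from the pose measured when the call began, along the tool's axes at that moment; what a row does not reach only later rows make up. A row lasts 1/8 s, in which the tool goes at most 62.5 mm and 10.7 degrees, less where a joint would pass 70% of its speed; a pose out of reach is approached as far as the arm can. A call with a gripper value outside its range is refused whole. OPENING is the finger opening in mm, from 0 to 85.4, set as the call begins (- or left out, the last holds). The fingers move at their own pace and stop on an object; the grip force is fixed at half the most. Time passes only in rows, so rows that repeat a pose let the fingers close, or fill a call up. It gives the time, the measured TCP pose, the force and the opening at its end, in the units of the state.
- arm.read_state(): the state, without advancing time (a new reading comes with each control period).
- arm.get_image(name): name is "scene" or "side" or "wrist"; returns (picture, depth): 420x560x3 uint8, blue, green, red; 420x560 float32, mm along the optical axis (not along the pixel's ray), 0 where there is no reading.
- arm.camera_params(name): a dict with "mtx" (3x3 intrinsics, pixels), "R" (3x3) and "t" (3): a world point X has camera coordinates R X + t. Camera axes: x right, y down, z forward; pixel columns grow to the right and rows downward; lengths in mm; the calibration is good to about 2 mm. A picture is of the moment at which its call begins: read the wrist's pose just before it. camera_params takes no time and is no camera call; for the wrist camera it gives the pose at the moment of the call.
- arm.job_done(): hands the job in, once; it reports no verdict.
The state is a dict: "clock": time; "joints": joint angles; "joint_vel": joint speeds; "joint_efforts": joint torques, N m; "position": TCP position; "ee_rot": TCP orientation; "contact_force": force on the tool from outside, world axes, zero at the start; "wrist_torque": the same for the moment, N m; "gripper_width": finger opening in mm.
Only numpy, scipy, OpenCV 4.12 (cv2) and the standard library are available. Lean on these libraries where they do the work, as an engineer would, in place of code of your own. Each camera call takes 0.05 s, during which the arm holds its last target.

## Task

Get the casting press ready for pouring: swing its open cover fully down onto the blue mould, then push the locking pin with the red handle through all three front lugs until its handle is home against the outer lug. Let go of the pin and leave the cup, the bottle and the tape roll where they stand.

Things in the scene. Friction and masses are not known exactly. Their poses are not given: they have to be found in the camera images.
- press: casting press fixed to the bench: aluminium base plate 166 x 140 x 10 mm, blue mould 60 x 85 mm in its middle, hinged cover above. Origin under the mould at bench height; x points to its rear, y to its left, z up. The front (-x) carries the lugs. Beyond 55 mm to its left or right only the base plate (to 70 mm) is in the way, 40 mm below the bore axis.
- lug_bore (a point): centre of the bore of the three steel front lugs, 50 mm above the bench; y runs level along the bore, x to the rear, z up. Lugs are tubes of 29 mm outside, 17 mm bore: one on the base from 17 to 52 mm on either side along y, the third on the cover between them. The pin may enter from either end.
- cover_lug (a point): centre of the cover's middle lug (same tube, 30 mm long along y), on the cover's front edge, 130 mm from the hinge. It moves with the cover and lines up with lug_bore only when the cover is fully down
- cover_hinge (a point): middle of the cover's hinge axis, 130 mm behind and 10 mm above the bore, 60 mm above the bench; axes as lug_bore; the hinge axis runs along y
- cover_top (a point): middle of the cover's upper face, 55 mm from the hinge axis; moves with the cover, x to the hinge, z square to the face. Plate 100 mm wide, 10 to 110 mm from the hinge, face 4 mm above the axis; 64 mm above the bench when shut. Two 20 mm pouring holes 48 mm from the hinge, 30 mm to either side; 6 mm high ribs along the side edges
- cover (a joint): opening angle of the cover, rad: 0 = fully down on the mould, grows as it swings up and back (stop at 1.4). Stiff hinge: the cover stays where it is left; a push straight down of a few newtons on its upper face, about 50 mm from the hinge, closes it
- pin_handle (a point): centre of the red handle's grip, half-way up: a flat plastic bar 56 mm long, 26 mm wide, 14 mm thick, lying on the bench left of the press. The point is 30 mm behind the shoulder (where the rod begins), 26 mm from the rear end. x points along the pin to its nose, y across the handle, z square to its flat
- pin_mid (a point): point on the axis of the pin's steel rod, 52 mm ahead of the shoulder; it meets lug_bore when the pin is home; axes as pin_handle. Rod: 14 mm thick, 120 mm long from the shoulder, the last 16 mm tapered to a 6 mm nose. The shoulder is too wide for the bore and stops the pin
- pin: the loose locking pin as a whole: 176 mm long, about 0.14 kg. Origin 7 mm below the axis at the shoulder; axes as pin_handle
- pink_cup_c (a point): clear plastic cup with pink resin, 66 mm wide, 80 mm high, right of the press: its centre, 40 mm up; leave alone
- pigment_bottle_c (a point): white bottle with a black cap, 58 mm wide, 140 mm high: its centre, 70 mm up; leave alone
- tape_roll_c (a point): roll of masking tape lying flat, 104 mm wide, 25 mm high: its centre; leave alone

How it is judged (in metres and radians):
On the way:
1. the cover is fully down (within 0.03 rad) (value of joint cover below 0.03 rad), for 0.2 s.
At the end, for the whole second after the job is handed in: The cover is fully down (within 0.03 rad), the pin goes through all three lugs in line with the bore (within 0.08 rad) with its handle home (mid point within 10 mm of the centre of the bore), and it is at rest and let go (value of joint cover below 0.03 rad and distance between pin_mid and lug_bore below 0.01 m and angle between the x axis of pin_mid and the y axis of lug_bore, either way round below 0.08 rad and linear speed of pin below 0.02 m/s); the robot touches nothing.
It fails at once if the cup, the bottle or the tape roll is shifted by more than 30 mm (distance of any of pink_cup_c, pigment_bottle_c, tape_roll_c from where it was at the start of the episode above 0.03 m).
It also fails if it takes over 51 s, if anything falls off the work surface, if the arm or the gripper's body presses on something with over 40 N, if the wrist force passes 120 N, or if a joint passes its speed limit or range.

## Working session

There is one attempt and no reset: what is moved stays moved. The work goes in short steps, Python scripts to look and compute and a shell command to move; the robot and the scene stay as the last step left them, time stands still between calls to the robot, and variables do not carry over. Pictures are saved under pics/ and viewed, and the job is handed in when it is done.

```bash
mkdir -p pics; ls; cat > h.py <<'E'
import numpy as np, cv2
from bench import arm
from scipy.spatial.transform import Rotation as Rot
def shot(name,fn):
    P=arm.camera_params(name); im,d=arm.get_image(name)
    cv2.imwrite('pics/%s.png'%fn,im); np.savez('pics/%s.npz'%fn,im=im,d=d,K=P['mtx'],R=P['R'],t=P['t'])
def w(fn,u,v,r=1):
    z=np.load('pics/%s.npz'%fn); d=z['d'][v-r:v+r+1,u-r:u+r+1]; d=d[d>0]
    if len(d)==0: return None
    D=np.median(d); c=D*(np.linalg.inv(z['K'])@[u,v,1]); return z['R'].T@(c-np.ravel(z['t']))
def cloud(fn):
    z=np.load('pics/%s.npz'%fn); d=z['d']; v,u=np.mgrid[:d.shape[0],:d.shape[1]]
    c=(np.stack([u,v,np.ones_like(u)],-1)@np.linalg.inv(z['K']).T)*d[...,None]
    p=(c-np.ravel(z['t']))@z['R']; p[d<=0]=np.nan; return p,z['im']
def proj(fn,X):
    z=np.load('pics/%s.npz'%fn); c=z['K']@(z['R']@np.array(X)+np.ravel(z['t'])); return c[:2]/c[2]
def tool():
    s=arm.read_state(); return np.array(s['position']),Rot.from_quat(s['ee_rot']).as_matrix(),s
E
python3 - <<'E'
from h import *
print(arm.read_state())
for n in ['scene','side','wrist']: shot(n,n+'0')
E
```

```text
pics
{'clock': 0.0, 'joints': array([-1.08140780e+00,  3.85553220e-01,  6.61585358e-03, -5.06394717e-04,
       -1.19397927e+00, -2.58606140e-01]), 'joint_vel': array([ 0.00040184,  0.0007037 , -0.00170484, -0.00037423,  0.00060242,
       -0.00013036]), 'joint_efforts': array([-5.95526526e-04, -3.92289197e+01,  1.88396466e+01,  4.18595821e+00,
       -4.54831752e-03,  4.45875401e-06]), 'position': array([ 142.95337936, -608.2181973 ,  403.61817801]), 'ee_rot': array([-1.15042426e-01,  9.93359986e-01,  1.07285009e-03, -1.68250517e-04]), 'contact_force': array([0.79124982, 0.32791052, 0.42196152]), 'wrist_torque': array([0.04604297, 0.05326542, 0.01152294]), 'gripper_width': 85.2673386746303}
```

View pics/scene0.png

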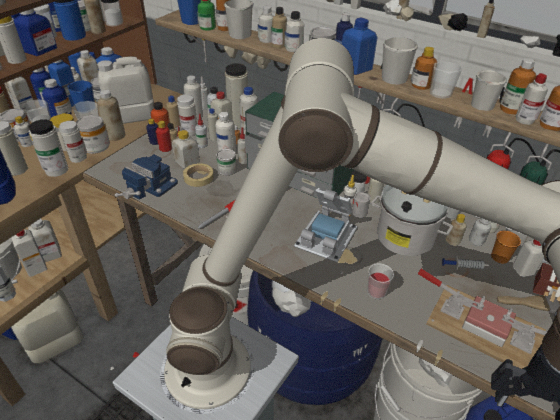

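View pics/side0.png

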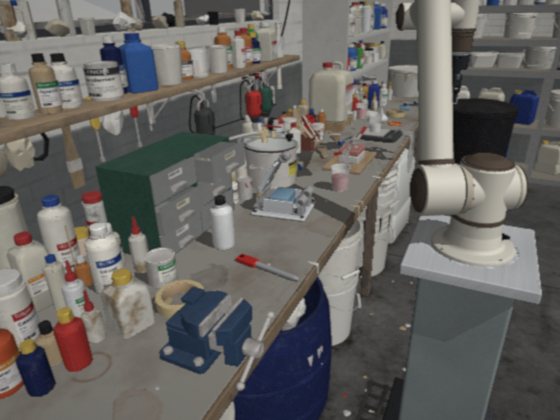

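View pics/wrist0.png

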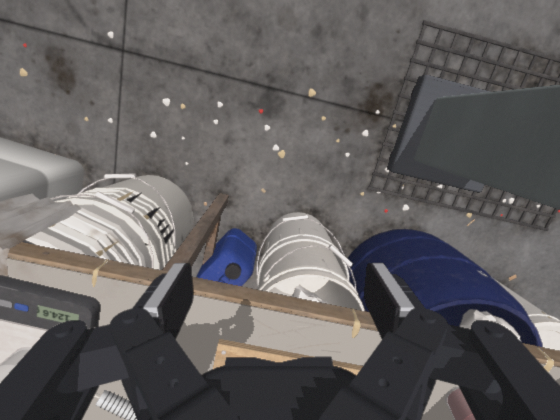

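Scene: press near (325,232), cup (379,280), pin handle about (231,207) with its rod running to (202,222). Side: handle (246,260), rod tip (297,278), bottle (221,222), tape (180,298). Next I enlarge these and measure.

```bash
python3 - <<'E'
from h import *
a=cv2.imread('pics/side0.png'); b=cv2.imread('pics/scene0.png')
A=cv2.resize(a[160:310,200:360],(800,750),interpolation=2)[:600]
A=cv2.resize(a[170:290,200:350],(750,600),interpolation=2)
B=cv2.resize(b[160:280,220:370],(750,600),interpolation=2)
cv2.imwrite('pics/sA.png',A);cv2.imwrite('pics/sB.png',B)
for n,u,v in [('side0',240,258),('side0',252,262),('side0',270,268),('side0',285,273),('side0',295,277),('side0',275,290),('scene0',231,207),('scene0',205,221),('scene0',379,280),('scene0',325,226),('scene0',200,172),('side0',222,225),('side0',340,180)]: print(n,u,v,w(n,u,v).round(0))
E
```

```text
side0 240 258 [508. 310.  13.]
side0 252 262 [472. 314.  13.]
side0 270 268 [421. 319.  12.]
side0 285 273 [379. 326.  13.]
side0 295 277 [352. 329.  12.]
side0 275 290 [380. 377.  -0.]
scene0 231 207 [465. 294.  19.]
scene0 205 221 [375. 325.  11.]
scene0 379 280 [ 433. -230.   45.]
scene0 325 226 [523. -13.  56.]
scene0 200 172 [566. 512.   1.]
side0 222 225 [575. 276.  74.]
side0 340 180 [ 422. -202.   43.]
```

View pics/sA.png

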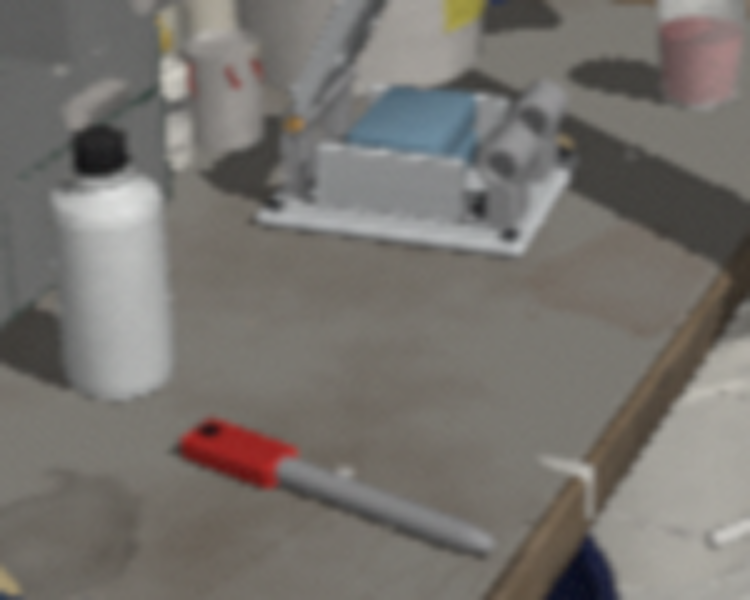

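View pics/sB.png

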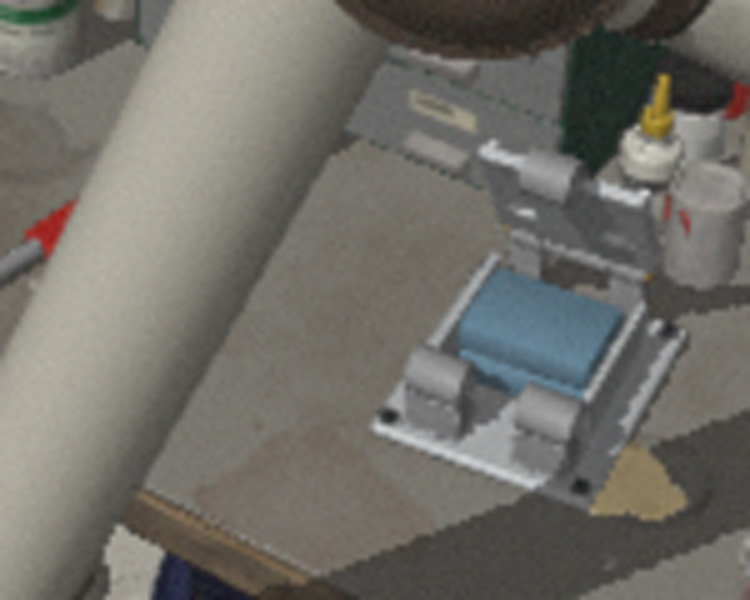

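```bash
python3 - <<'E'
from h import *
for n in ['scene0','side0']:
    p,im=cloud(n)
    b=im.astype(int)
    m=(p[...,0]>380)&(p[...,0]<700)&(abs(p[...,1]+10)<130)
    # blue top
    q=m&(b[...,0]-b[...,2]>40)&(p[...,2]>40); 
    if q.sum(): print(n,'blue',q.sum(),np.nanmedian(p[q],0).round(),[x.round(0) for x in cv2.minAreaRect(p[q][:,:2].astype(np.float32))[:2] and map(np.array,cv2.minAreaRect(p[q][:,:2].astype(np.float32)))])
    q=m&(abs(p[...,2]-10)<4)
    if q.sum(): print('plate',q.sum(),cv2.minAreaRect(p[q][:,:2].astype(np.float32)))
    q=m&(p[...,2]>80)&(p[...,0]<720)
    print('high',q.sum(), np.nanmin(p[q],0).round(),np.nanmax(p[q],0).round())
    r=(b[...,2]>130)&(b[...,1]<60)&(p[...,1]>240)&(p[...,1]<360)&(p[...,2]<30)&(p[...,0]<600)
    if r.sum(): print('red',r.sum(),np.nanmean(p[r],0).round(1),cv2.minAreaRect(p[r][:,:2].astype(np.float32)),p[r][:,2].max())
for u,v in [(307,231),(307,235),(309,233),(330,239),(330,243),(328,240),(332,242)]: print(u,v,w('scene0',u,v,0).round(0))
E
```

```text
scene0 blue 315 [528. -15.  55.] [array([538., -12.]), array([58., 81.]), np.float64(6.0)]
plate 590 ((544.1636962890625, -5.7872314453125), (249.89169311523438, 311.9902038574219), 87.49485778808594)
high 943 [ 513. -140.   80.] [700. 120. 186.]
red 30 [474.4 308.1  12.5] ((473.9636535644531, 312.039306640625), (39.6689338684082, 21.414104461669922), 23.028528213500977) 16.661252286653607
side0 blue 109 [526.   8.  55.] [array([525.,  -0.]), array([78., 44.]), np.float64(70.0)]
plate 449 ((582.2000122070312, -38.368560791015625), (245.7174072265625, 214.04039001464844), 6.361940383911133)
high 1477 [ 518. -140.   80.] [700. 120. 234.]
red 102 [485.  308.2  13.3] ((487.73565673828125, 305.209716796875), (25.94603729248047, 50.52654266357422), 78.08415222167969) 16.03500063751107
307 231 [472.  18.  60.]
307 235 [458.  10.  59.]
309 233 [466.   8.  62.]
330 239 [481. -53.  60.]
330 243 [466. -61.  60.]
328 240 [471. -52.  63.]
332 242 [471. -65.  62.]
```

```bash
python3 - <<'E'
from h import *
P=arm.camera_params('wrist'); R=np.array(P['R']);t=np.ravel(P['t'])
p,T,s=tool()
c=-R.T@t
print('cam in tool',T.T@(c-p),'axes in tool\n',(R@T).round(3)); print(P['mtx'])
print(T.round(3))
tgt=np.array([610,-10,404]); print(T.T@(tgt-p))
E
```

```text
cam in tool [79.6807508   1.36745716 30.80240094] axes in tool
 [[ 0.     1.     0.001]
 [-0.952  0.001 -0.305]
 [-0.305 -0.001  0.952]]
[[296.88343643   0.         278.3274801 ]
 [  0.         296.88343643 208.61873477]
 [  0.           0.           1.        ]]
[[-0.974 -0.229 -0.001]
 [-0.229  0.974  0.002]
 [ 0.     0.002 -1.   ]]
[-5.91468778e+02  4.75644736e+02  5.88873437e-01]
```

```bash
python3 -m jog '[[[-48,40,0,2],[-96,79,0,4],[-144,119,0,6],[-192,158,0,8],[-240,198,0,8]]]' 0
```

```text
clock: 0.78
position: [332.1, -358.9, 404.1]
ee_rot: [-0.045, 0.999, 0.001, -0.0]
contact_force: [0.7, -0.9, 0.4]
gripper_width: -0.1
```

```bash
python3 - <<'E'
from h import *
p,T,s=tool(); print(p,T.T@(np.array([590,-20,404])-p))
E
```

```text
[ 332.14014734 -358.91018054  404.13737759] [-287.46351192  314.19140505    0.56856274]
```

```bash
python3 -m jog '[[[-40,44,0,0],[-80,88,0,0],[-120,132,0,0],[-160,176,0,0],[-200,219,0,0]]]' 0; python3 -m jog '[[[-40,40,0,0],[-85,95,0,0],[-85,95,0,0],[-85,95,0,0],[-85,95,0,0]]]' 0
python3 - <<'E'
from h import *
shot('wrist','wrist1'); print(tool()[2]['clock'],tool()[0])
E
```

```text
clock: 1.4
position: [512.3, -120.9, 404.5]
ee_rot: [-0.046, 0.999, 0.001, -0.0]
contact_force: [1.3, -0.8, 0.0]
gripper_width: 0.1
clock: 2.02
position: [587.6, -19.5, 404.6]
ee_rot: [-0.045, 0.999, 0.001, -0.0]
contact_force: [0.5, -0.6, -0.4]
gripper_width: -0.4
2.075 [587.51866803 -19.72081718 404.8251617 ]
```

View pics/wrist1.png

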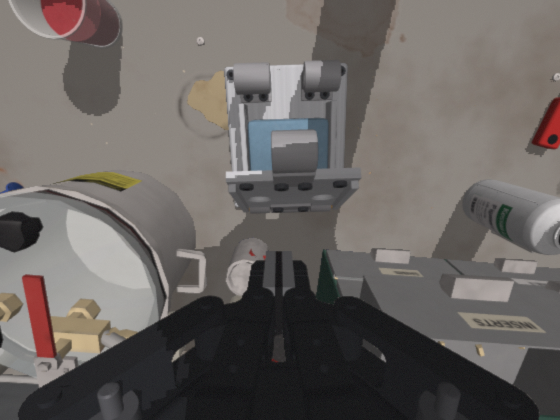

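```bash
python3 - <<'E'
from h import *
p,im=cloud('wrist1')
cv2.imwrite('pics/w1z.png',cv2.resize(im[50:220,190:400],(741,600),interpolation=2))
x=p[50:220,190:400]
q=x.reshape(-1,3); q=q[~np.isnan(q[:,0])]
# lug tops
for lo,hi in [(-90,-30),(-15,45)]:
    m=(q[:,2]>55)&(q[:,2]<72)&(q[:,0]<500)&(q[:,1]>lo)&(q[:,1]<hi); r=q[m]; print('lug',len(r),r.mean(0).round(1),r.min(0).round(),r.max(0).round(), 'ridge',r[r[:,2]>np.percentile(r[:,2],80)].mean(0).round(1), cv2.minAreaRect(r[:,:2].astype(np.float32)))
m=(q[:,2]>5)&(q[:,2]<15)&(q[:,0]<650); r=q[m]; print('plate',cv2.minAreaRect(r[:,:2].astype(np.float32)),r[:,2].mean())
m=(q[:,2]>45)&(q[:,2]<62)&(q[:,0]>485)&(q[:,0]<600);
b=im[50:220,190:400].reshape(-1,3)[~np.isnan(x.reshape(-1,3)[:,0])].astype(int)
m=(b[:,0]-b[:,2]>40)&(q[:,2]>40);print('blue',cv2.minAreaRect(q[m][:,:2].astype(np.float32)),np.median(q[m],0))
# high: cover
m=q[:,2]>100; print('cover',m.sum(),q[m].min(0).round(),q[m].max(0).round())
E
```

```text
lug 1041 [476.9 -54.3  61.8] [462. -73.  55.] [491. -36.  66.] ridge [476.5 -55.1  64.6] ((476.4092102050781, -54.51984405517578), (27.09674644470215, 34.97265625), 7.012632846832275)
lug 1042 [468.8  13.7  61.7] [454.  -4.  55.] [483.  32.  66.] ridge [468.2  13.1  64.5] ((468.0943298339844, 14.028823852539062), (27.191190719604492, 34.9282341003418), 5.441612720489502)
plate ((547.7650146484375, -41.009239196777344), (180.58226013183594, 199.28195190429688), 6.945296764373779) 10.018181427063128
blue ((538.5296020507812, -22.716121673583984), (48.65910720825195, 60.50428009033203), 6.912060260772705) [525.85324718 -37.61980903  55.74418519]
cover 5692 [516. -60. 100.] [597.  42. 186.]
```

View pics/w1z.png

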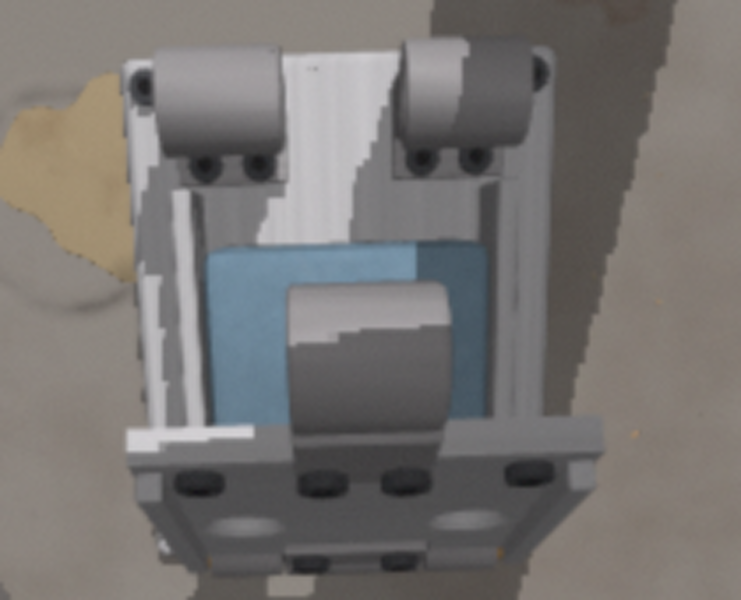

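The press is clearly resolved: lugs at (252,78) and (322,77). They are 69 mm apart with ridges at z = 64.5, both as specified. That puts the bore centre at (472.3, -20.2, 50), yaw 6.9°, and the cover about 1.03 rad open. I'll check clearance for the push.

```bash
python3 - <<'E'
from h import *
for n in ['scene0','side0','wrist1']:
    p,im=cloud(n); q=p.reshape(-1,3); q=q[~np.isnan(q[:,0])]
    d=(q[:,:2]-[551.7,-10.6]); c,s=.9928,.12
    a=np.stack([d@[c,s],d@[-s,c]],1)
    m=(q[:,2]>125)&(q[:,2]<330)&(abs(a[:,0])<100)&(abs(a[:,1])<130)
    H=np.histogram2d(a[m,0],a[m,1],bins=[np.arange(-100,101,25),np.arange(-130,131,26)])[0]; print(n);print(H.astype(int))
p,T,s=tool(); print(T.T@(np.array([551.7,-10.6,360])-p))
E
```

```text
scene0
[[ 0  0  0  0  0  0  0  0  0  0]
 [ 0  0  0  0  0  0  0  0  0  0]
 [ 0  0  0  0 42 36  0  0  0  0]
 [ 0  0  0 25 46 16 22  0  0  0]
 [ 0  0  0 46 20  0 35  0  0  0]
 [ 0  0  0  0  0  0  0  0  0  0]
 [20  0  0  0  0  0  0  0  0  0]
 [24  0  0  0  0  0  0  5  0  0]]
side0
[[  0   0   0   0   0   0   0   0   0   0]
 [  0   0   0   0   0   0   0   0   0   0]
 [  0   0   0   0  10  26   0   0   0   0]
 [  0   0   0   1  19  63   9   0   0   0]
 [  0   0   0   4   7  24  57   7   0   0]
 [  1   0   0   0   0   0   2   0   0   0]
 [ 42   0   0   0   0   0   0   0   0   0]
 [ 71   0   0   0   0   0   0  91 113 110]]
wrist1
[[    0     0     0     0     0     0     0     0     0     0]
 [    0     0     0     0     0     0     0     0     0     0]
 [    0     0     0     0   416   400     0     0     0     0]
 [    0     0     0   274   854   826   276     0     0     0]
 [    0     0  5650  6195 13050  6492  6274     0     0     0]
 [    0     0   528  3613  1482  3440  1910     0     0     0]
 [  563     0     0     0     0     0     0     0     0    60]
 [  737     0     0     0     0     0     0  1657  2217  2559]]
[34.84678815 12.21619798 44.85451225]
```

Clear except for the cover itself. Move over, then push straight down.

```bash
python3 -m jog '[[[18,6,5,-1.7],[35,12,15,-1.7],[35,12,30,-1.7],[35,12,45,-1.7],[35,12,45,-1.7]]]' 0; python3 -m jog '[[[0,0,10,0],[0,0,22,0],[0,0,34,0],[0,0,46,0],[0,0,56,0]]]' 0
```

```text
clock: 2.7
position: [551.6, -11.3, 358.1]
ee_rot: [-0.059, 0.998, 0.0, -0.002]
contact_force: [0.0, 0.1, 0.4]
gripper_width: -0.6
clock: 3.32
position: [551.3, -11.2, 301.2]
ee_rot: [-0.059, 0.998, 0.0, -0.002]
contact_force: [0.8, -0.2, 2.5]
gripper_width: -0.1
```

```bash
python3 -m jog '[[[0,0,11,0],[0,0,22,0],[0,0,33,0],[0,0,44,0],[0,0,54,0]]]' 0; python3 -m jog '[[[0,0,4,0],[0,0,7,0],[0,0,10,0],[0,0,12,0],[0,0,12,0]]]' 0
```

```text
clock: 3.95
position: [550.6, -11.3, 246.1]
ee_rot: [-0.059, 0.998, 0.0, -0.003]
contact_force: [-1.4, -0.6, 2.5]
gripper_width: 0.2
clock: 4.58
position: [550.2, -11.3, 237.4]
ee_rot: [-0.06, 0.998, -0.0, -0.003]
contact_force: [-9.2, 0.7, 21.9]
gripper_width: -0.2
```

Down: 22 N against the stop at z = 237.4, which matches the expected 64 mm face height. I'll lift off and go over to look at the pin.

```bash
python3 -m jog '[[[0,0,-25,0],[0,0,-70,0],[-5,40,-100,0],[-10,95,-105,4],[-14,155,-105,8]]]' 0; python3 -m jog '[[[-3,45,0,3],[-8,100,0,6],[-13,155,0,6],[-13,155,0,6],[-13,155,0,6]]]' 85
python3 - <<'E'
from h import *
shot('wrist','wrist2'); shot('scene','scene2'); p,T,s=tool(); print(s['clock'],p,s['joints'].round(3),np.degrees(np.arctan2(T[1,0],T[0,0])))
p,im=cloud('scene2'); cv2.imwrite('pics/s2z.png',cv2.resize(im[170:270,270:370],(600,600),interpolation=2))
E
```

```text
clock: 5.2
position: [546.5, 145.7, 343.6]
ee_rot: [0.012, 1.0, 0.001, -0.001]
contact_force: [0.2, -0.7, 1.2]
gripper_width: -0.3
clock: 5.82
position: [563.1, 300.4, 343.4]
ee_rot: [0.064, 0.998, 0.001, -0.001]
contact_force: [0.3, 0.5, 0.5]
gripper_width: 84.7
5.925 [563.18364701 299.31335194 343.84355155] [ 0.741  0.452 -0.043 -0.003 -1.077 -2.44 ] 172.5750778381606
```

View pics/wrist2.png

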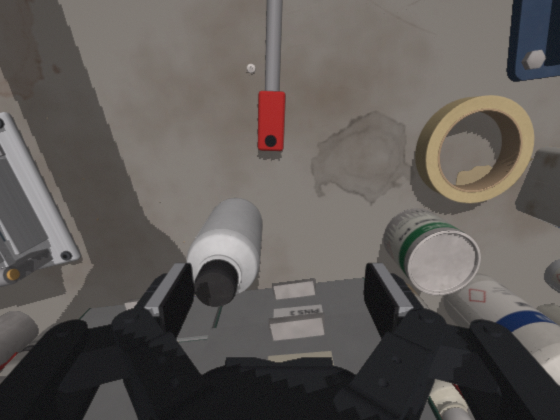

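View pics/s2z.png

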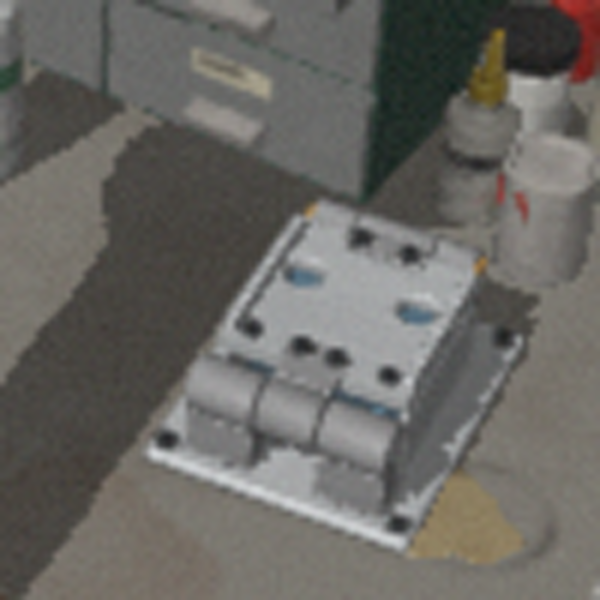

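Cover is shut and the three lugs line up. The pin handle is at (271,121) and its rod runs up to about (274,0). The bottle at (225,250) and the tape at (474,150) are clear of it. Measuring the pin.

```bash
python3 - <<'E'
from h import *
p,im=cloud('wrist2'); b=im.astype(int)
r=(b[...,2]>110)&(b[...,1]<70)&(b[...,0]<70)&(p[...,2]<30); r[:80]=0; r[160:]=0; r[:,:250]=0; r[:,295:]=0
q=p[r]; print(r.sum(),np.median(q[:,2])); top=q[q[:,2]>11]; R=cv2.minAreaRect(top[:,:2].astype(np.float32)); print(R)
# rod ridge
m=np.zeros(r.shape,bool); m[5:88,262:290]=1; m&=(p[...,2]>8); rod=p[m]; print(len(rod), rod.mean(0))
rm=rod[rod[:,2]>np.percentile(rod[:,2],60)]
vx,vy,x0,y0=cv2.fitLine(rm[:,:2].astype(np.float32),2,0,.01,.01).ravel(); print('rod dir',np.degrees(np.arctan2(vy,vx)),x0,y0,np.median(rm[:,2]))
# rod shape edges, shoulder
d=np.array([vx,vy]); d=d if d[0]<0 else -d
s=(top[:,:2]-[x0,y0])@d; n=(top[:,:2]-[x0,y0])@[-d[1],d[0]]; print('handle s',np.percentile(s,[1,99]),'n',np.percentile(n,[1,50,99]))
c=np.array([x0,y0])+d*(np.percentile(s,.5)+27); print('grip',c)
P,T,S=tool(); print(T.T@(np.r_[c,176]-P), 'head',np.degrees(np.arctan2(d[1],d[0])),np.degrees(np.arctan2(T[1,0],T[0,0])))
# bottle
m=(p[...,2]>20)&(p[...,2]<150); m[:190]=0;m[305:]=0;m[:,:185]=0;m[:,266:]=0; q=p[m]; q=q[(q[:,0]<620)]; print('bottle',q.min(0).round(),q.max(0).round())
E
```

```text
1395 13.823869334616111
((488.6278991699219, 303.4078063964844), (25.230281829833984, 54.214351654052734), 81.38500213623047)
1204 [424.70730523 314.15991374  12.49698379]
rod dir -9.211109 424.4724 314.098 13.726251713613616
handle s [-91.76438688 -38.4428377 ] n [-12.01836433   0.24295853  12.69298941]
grip [488.61934849 303.69569128]
[ 74.04129018  -5.50733687 168.04182188] head 170.78888 172.5750778381606
bottle [560. 227.  20.] [615. 282. 142.]
```

```bash
python3 -m jog '[[[35,-3,10,1],[74,-5.5,40,1.8],[74,-5.5,85,1.8],[74,-5.5,130,1.8],[74,-5.5,150,1.8]]]' 85; python3 - <<'E'
from h import *
P,T,S=tool(); print(T.T@(np.array([488.5,303.6,176])-P),'head',np.degrees(np.arctan2(T[1,0],T[0,0])))
shot('wrist','wrist3')
E
```

```text
clock: 6.55
position: [488.2, 301.8, 192.1]
ee_rot: [0.081, 0.997, -0.001, -0.002]
contact_force: [0.8, 0.0, 0.6]
gripper_width: 85.3
[-0.07973793  1.862169   16.06846949] head 170.66441959093828
```

View pics/wrist3.png

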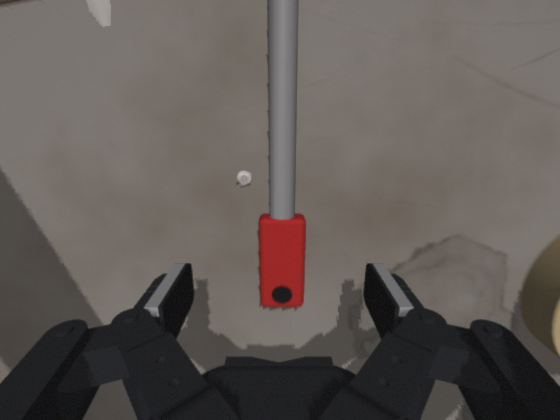

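The handle (282,260) sits centred between the open jaws and parallel to them. Descend and grip.

```bash
python3 -m jog '[[[0,1,6,0],[0,1,12,0],[0,1,15.5,0],[0,1,15.5,0],[0,1,15.5,0]]]' 85; python3 -m jog '[[[0,0,0,0],[0,0,0,0],[0,0,0,0],[0,0,0,0],[0,0,0,0]]]' 10;
```

```text
clock: 7.22
position: [488.0, 302.6, 175.2]
ee_rot: [0.082, 0.997, -0.001, -0.003]
contact_force: [0.9, 0.8, 0.4]
gripper_width: 85.1
clock: 7.85
position: [488.2, 302.8, 175.6]
ee_rot: [0.081, 0.997, -0.001, -0.003]
contact_force: [-0.2, 0.3, 2.3]
gripper_width: 24.4
```

```bash
python3 -m jog '[[[0,0,-15,0],[0,0,-40,0],[4,-15,-58,-10],[10,-35,-58,-20],[16,-60,-58,-30]]]' 10; python3 - <<'E'
from h import *
P,T,S=tool(); print(T.T@(np.array([445.3,203.2,218.6])-P),'head',np.degrees(np.arctan2(T[1,0],T[0,0])))
E
```

```text
clock: 8.48
position: [462.6, 245.8, 234.6]
ee_rot: [-0.182, 0.983, 0.0, -0.003]
contact_force: [0.2, -0.9, -2.7]
gripper_width: 24.3
[ 31.35011281 -33.54275295  16.13194028] head -159.0008366435321
```

```bash
python3 -m jog '[[[6,-7,0,-10],[12,-14,0,-20],[18,-21,0,-30],[25,-27,0,-40],[31,-33,0,-50]]]' 10;  python3 -m jog '[[[0,0,0,-10],[0,0,0,-20],[0,0,4,-26],[0,0,8,-26],[0,0,10,-26]]]' 10; python3 - <<'E'
from h import *
P,T,S=tool(); print(S['joints'].round(2),T.T@(np.array([445.3,203.2,218.6])-P),'head',np.degrees(np.arctan2(T[1,0],T[0,0])))
for n in ['wrist','side','scene']: shot(n,n+'4')
a=cv2.imread('pics/side4.png')[160:270,230:350]; b=cv2.imread('pics/scene4.png')[150:280,230:370]
cv2.imwrite('pics/c4.png',np.hstack([cv2.resize(a,(400,367),interpolation=2),cv2.resize(b,(395,367),interpolation=2)]))
E
```

```text
clock: 9.1
position: [445.2, 203.4, 235.2]
ee_rot: [-0.583, 0.813, 0.001, -0.002]
contact_force: [-0.1, 0.7, -2.5]
gripper_width: 24.3
clock: 9.72
position: [445.0, 203.2, 225.2]
ee_rot: [0.75, -0.661, -0.002, 0.002]
contact_force: [0.8, -0.2, -2.0]
gripper_width: 23.9
[ 0.76  0.38 -0.54 -0.01 -0.66 -0.63] [ 0.0707374  -0.29670126  6.57483652] head -82.77906984862057
```

View pics/c4.png

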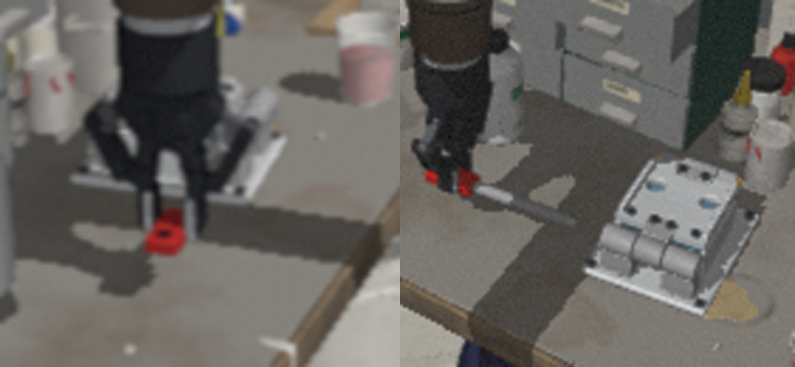

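View pics/wrist4.png

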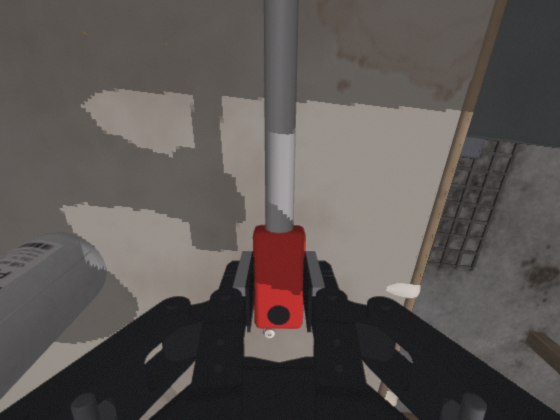

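Pin is held square and points at the press. Measuring the rod's line and pitch in both cameras, against the bore line.

```bash
cat > rod.py <<'E'
from h import *
B=np.array([472.3,-20.2,50]); X=np.array([.9928,.120,0]); Y=np.array([-.120,.9928,0])
def rod(fn,zlo=35,zhi=85,ylo=60,yhi=400,half=12):
    p,im=cloud(fn); q=p.reshape(-1,3); b=im.reshape(-1,3).astype(int)
    d=q-B; a=d@X; y=d@Y
    m=(abs(a)<half)&(y>ylo)&(y<yhi)&(q[:,2]>zlo)&(q[:,2]<zhi)&(abs(b[:,2]-b[:,0])<45)
    print(fn,m.sum())
    for lo in range(ylo,yhi,15):
        k=m&(y>=lo)&(y<lo+15)
        if k.sum()>8:
            zt=np.percentile(q[k,2],95); k2=k&(q[:,2]>zt-4); print(lo+7,'x %.1f (range %.1f %.1f) top %.1f n %d'%((a[k].min()+a[k].max())/2,a[k].min(),a[k].max(),zt,k.sum()))
if __name__=='__main__':
    import sys
    for f in sys.argv[1:]: rod(f)
E
python3 rod.py wrist4 scene4 side4
```

```text
wrist4 7989
112 x -3.4 (range -10.3 3.6) top 63.1 n 1366
127 x -3.3 (range -10.3 3.7) top 63.2 n 1349
142 x -3.2 (range -10.2 3.8) top 63.3 n 1206
157 x -3.4 (range -10.2 3.5) top 63.4 n 1071
172 x -3.3 (range -10.2 3.6) top 63.5 n 980
187 x -3.2 (range -10.2 3.8) top 63.6 n 887
202 x -1.0 (range -11.8 9.8) top 63.6 n 425
217 x 10.5 (range 9.0 12.0) top 84.1 n 272
232 x 9.2 (range 9.0 9.3) top 84.0 n 106
247 x 0.9 (range -8.2 9.9) top 64.6 n 324
scene4 193
97 x -3.4 (range -10.5 3.7) top 64.1 n 23
112 x -4.9 (range -9.6 -0.2) top 63.1 n 22
127 x -4.1 (range -10.0 1.8) top 62.9 n 20
142 x -1.7 (range -9.4 6.0) top 62.4 n 22
157 x -3.9 (range -11.6 3.7) top 64.0 n 23
172 x -4.9 (range -9.7 -0.2) top 63.8 n 21
187 x -5.4 (range -10.9 0.1) top 64.2 n 20
202 x -1.9 (range -11.0 7.2) top 63.8 n 15
217 x 9.4 (range 7.0 11.8) top 83.9 n 15
side4 38
```

```bash
python3 - <<'E'
from rod import *
for f in ['wrist1','scene2','scene4','side4']:
    p,im=cloud(f); q=p.reshape(-1,3); d=q-B;a=d@X;y=d@Y
    for lo,hi in [(-50,-19),(-13,13),(19,50)]:
        k=(abs(a)<20)&(y>lo)&(y<hi)&(q[:,2]>52)&(q[:,2]<75)
        if k.sum()<10: continue
        # circle fit
        from scipy.optimize import least_squares
        r=least_squares(lambda t:np.hypot(a[k]-t[0],q[k,2]-t[1])-14.5,[0,50],loss='soft_l1')
        print(f,lo,k.sum(),r.x.round(2),'rms',np.sqrt(np.mean(r.fun**2)).round(2))
for f in ['wrist4','scene4']:
    p,im=cloud(f); q=p.reshape(-1,3); d=q-B;a=d@X;y=d@Y
    k=(abs(a+3)<9)&(y>100)&(y<190)&(q[:,2]>50)&(q[:,2]<75)
    r=least_squares(lambda t:np.hypot(a[k]-t[0],q[k,2]-t[1])-7,[-3,56],loss='soft_l1')
    print(f,'rod',k.sum(),r.x.round(2),np.sqrt(np.mean(r.fun**2)).round(2))
P,T,S=tool(); print((P-B)@X,(P-B)@Y)
E
```

```text
wrist1 -50 988 [-2.00e-02  4.96e+01] rms 0.66
wrist1 19 984 [-0.06 49.56] rms 0.66
scene2 -50 90 [ 1.43 49.62] rms 3.61
scene2 -13 98 [ 3.   50.61] rms 3.05
scene2 19 89 [ 2.16 49.91] rms 3.38
scene4 -50 94 [ 1.32 49.13] rms 3.47
scene4 -13 99 [ 3.07 51.2 ] rms 3.19
scene4 19 87 [ 0.99 49.52] rms 3.31
side4 -50 39 [ 3.61 49.37] rms 0.93
side4 -13 44 [ 4.85 50.5 ] rms 2.11
wrist4 rod 6573 [-3.21 55.73] 0.56
scene4 rod 127 [-1.9  55.38] 1.95
-0.15295192820987963 225.1800891153552
```

Both cameras put the rod about 3.3 mm short in press x relative to the lugs (scene compared lug-to-rod in the same picture), parallel, and 6 mm high. Correct this and advance to just short of the lug, then check.

```bash
python3 -m jog '[[[0,-3.2,3,0],[0,-3.2,6,0],[4,-3.2,6.2,0],[8,-3.2,6.2,0],[10,-3.2,6.2,0]]]' 10; python3 - <<'E'
from rod import *
for n in ['wrist','scene','side']: shot(n,n+'5')
P,T,S=tool(); print((P-B)@X,(P-B)@Y,P[2],np.degrees(np.arctan2(T[1,0],T[0,0])))
from scipy.optimize import least_squares
for f in ['wrist5','scene5']:
    p,im=cloud(f); q=p.reshape(-1,3); d=q-B;a=d@X;y=d@Y
    k=(abs(a)<9)&(y>85)&(y<175)&(q[:,2]>44)&(q[:,2]<65)
    r=least_squares(lambda t:np.hypot(a[k]-t[0],q[k,2]-t[1])-7,[0,50],loss='soft_l1')
    print(f,'rod',k.sum(),r.x.round(2),np.sqrt(np.mean(r.fun**2)).round(2))
    a_=im[180:260,270:360]
a=cv2.imread('pics/side5.png')[160:270,230:350]; b=cv2.imread('pics/scene5.png')[190:265,275:355]
cv2.imwrite('pics/c5.png',np.hstack([cv2.resize(a,(380,500),interpolation=2)[:395],cv2.resize(b,(420,395),interpolation=2)]))
E
```

```text
clock: 10.5
position: [449.5, 193.4, 219.0]
ee_rot: [0.75, -0.661, -0.002, 0.002]
contact_force: [0.1, -0.5, -1.0]
gripper_width: 23.8
3.0851579086607566 215.0494855202176 219.08719392093278 -82.74357680634887
wrist5 rod 6307 [ 0.13 49.54] 0.58
scene5 rod 131 [ 1.15 49.28] 2.23
```

View pics/c5.png

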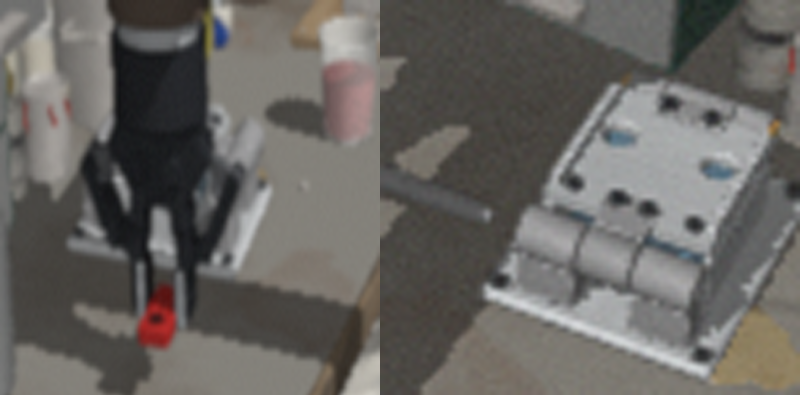

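```bash
python3 -m jog '[[[6,0,0,0],[12,0,0,0],[18,0,0,0],[24,0,0,0],[30,0,0,0]]]' 10; python3 -m jog '[[[4,0,0,0],[8,0,0,0],[12,0,0,0],[16,0,0,0],[20,0,0,0]]]' 10;  python3 - <<'E'
from rod import *
P,T,S=tool(); print((P-B)@X,(P-B)@Y,P[2],S['wrist_torque'],S['contact_force'])
for n in ['wrist']: shot(n,n+'6')
E
```

```text
clock: 11.28
position: [453.4, 163.4, 219.1]
ee_rot: [0.75, -0.661, -0.002, 0.002]
contact_force: [-0.2, -0.6, -1.5]
gripper_width: 24.2
clock: 11.9
position: [456.0, 143.4, 219.1]
ee_rot: [0.75, -0.661, -0.002, 0.002]
contact_force: [-0.1, -0.4, -1.3]
gripper_width: 24.3
3.4213724836546016 164.3464703450589 219.07527596539882 [0.06942841 0.01703401 0.02085949] [-0.14673335 -0.38687819 -1.33409976]
```

View pics/wrist6.png

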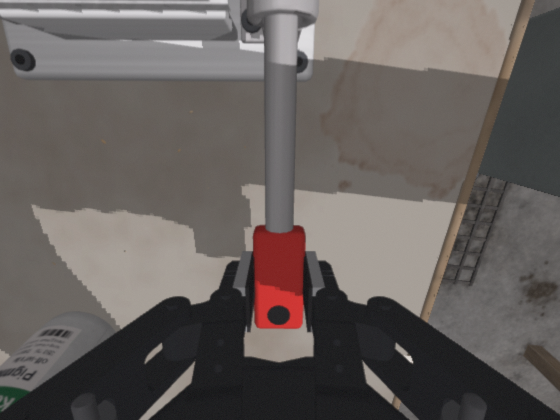

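The rod (281,20) enters the left lug (282,10) on centre with no contact force. Continue.

```bash
python3 -m jog '[[[5,0.3,0,0],[10,0.3,0,0],[15,0.4,0,0],[20,0.4,0,0],[25,0.5,0,0]]]' 10; python3 -m jog '[[[6,0,0,0],[12,0,0,0],[18,0,0,0],[24,0,0,0],[30,0,0,0]]]' 10;  python3 - <<'E'
from rod import *
P,T,S=tool(); print((P-B)@X,(P-B)@Y,P[2],S['wrist_torque'],S['contact_force'])
E
```

```text
clock: 12.58
position: [458.6, 117.8, 219.0]
ee_rot: [0.75, -0.661, -0.002, 0.002]
contact_force: [-0.2, 0.2, -2.0]
gripper_width: 24.6
clock: 13.2
position: [462.4, 87.6, 219.0]
ee_rot: [0.75, -0.661, -0.002, 0.002]
contact_force: [0.1, -0.5, -2.3]
gripper_width: 24.3
3.124185543454716 108.259280322563 219.03701319949502 [0.04018083 0.00854055 0.03386544] [ 0.13809586 -0.50176961 -2.33044491]
```

26 mm to go. Approach slowly until the shoulder bears.

```bash
python3 -m jog '[[[5,0.1,0,0],[10,0.1,0,0],[15,0.1,0,0],[19,0.1,0,0],[22,0.2,0,0]]]' 10; python3 -m jog '[[[1,0,0,0],[2,0,0,0],[3,0,0,0],[4,0,0,0],[5,0,0,0]]]' 10;  python3 - <<'E'
from rod import *
P,T,S=tool(); print((P-B)@X,(P-B)@Y,P[2],S['wrist_torque'],S['contact_force'])
shot('wrist','wrist7')
E
```

```text
clock: 13.82
position: [465.0, 65.6, 219.0]
ee_rot: [0.75, -0.661, -0.002, 0.002]
contact_force: [-0.3, -0.4, -1.2]
gripper_width: 24.4
clock: 14.45
position: [465.7, 60.6, 219.0]
ee_rot: [0.75, -0.661, -0.002, 0.002]
contact_force: [0.2, -1.0, -2.3]
gripper_width: 24.3
3.09336940853003 80.97573637046672 219.03555186751737 [0.05734466 0.03857477 0.04329048] [ 0.21182623 -1.0198805  -2.32423119]
```

View pics/wrist7.png

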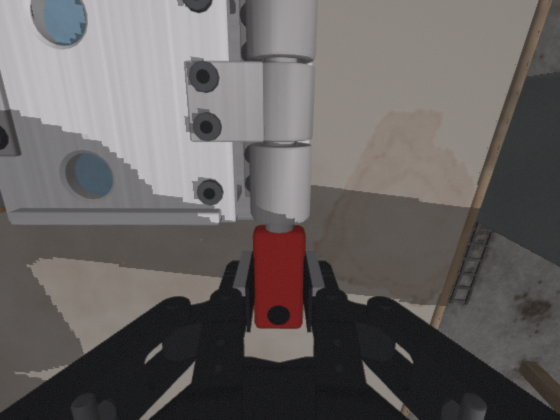

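All three lugs are on the rod's line. A gap of a few mm remains between the shoulder (280,227) and the lug face (280,216).

```bash
python3 -m jog '[[[1,0,0,0],[2,0,0,0],[2.8,0,0,0],[3.5,0,0,0],[4,0,0,0]]]' 10; python3 - <<'E'
from rod import *
P,T,S=tool(); print((P-B)@X,(P-B)@Y,P[2],S['wrist_torque'],S['contact_force'])
E
```

```text
clock: 15.12
position: [466.1, 56.5, 219.0]
ee_rot: [0.75, -0.661, -0.002, 0.002]
contact_force: [0.5, -0.9, -1.6]
gripper_width: 24.4
3.0896982164127107 76.86922619707477 219.03402510468055 [ 0.08087441 -0.01454814 -0.01076842] [ 0.5044642  -0.94570098 -1.63971641]
```

```bash
python3 -m jog '[[[0.8,0,0,0],[1.5,0,0,0],[2,0,0,0],[2.5,0,0,0],[3,0,0,0]]]' 10; python3 - <<'E'
from rod import *
P,T,S=tool(); print((P-B)@X,(P-B)@Y,P[2],S['wrist_torque'],S['contact_force'])
shot('wrist','wrist8'); z=cv2.imread('pics/wrist8.png')[130:340,200:360]; cv2.imwrite('pics/w8z.png',cv2.resize(z,(457,600),interpolation=2))
E
```

```text
clock: 15.75
position: [466.4, 54.3, 219.0]
ee_rot: [0.75, -0.661, -0.002, 0.001]
contact_force: [-4.5, 8.9, -1.8]
gripper_width: 24.7
3.056209912039855 74.65683729497769 219.02355752785863 [2.62787371e+00 1.09492004e+00 1.27251049e-03] [-4.48757655  8.91653774 -1.75922634]
```

View pics/w8z.png

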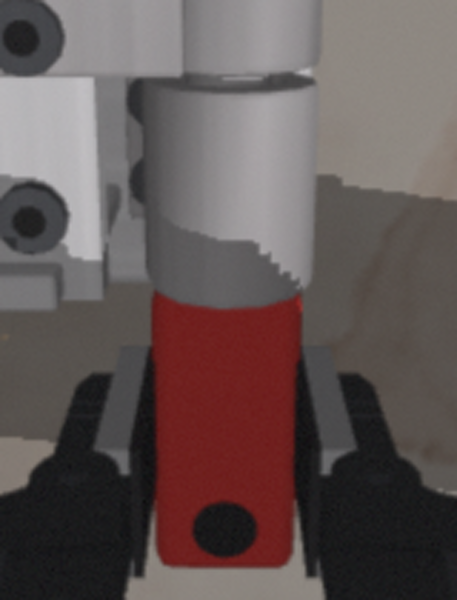

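The shoulder is against the outer lug (228,300 in the crop), with 10 N reaction. Release, check, lift.

```bash
python3 -m jog '[[[0,0,0,0],[0,0,0,0],[0,0,0,0],[0,0,0,0],[0,0,0,0]]]' 70; python3 -m jog '[[[0,0,-10,0],[0,0,-30,0],[0,0,-60,0],[0,0,-100,0],[0,0,-140,0]]]' 70; python3 -m jog '[[[-20,0,0,0],[-40,0,0,0],[-60,0,0,0],[-60,0,0,0],[-60,0,0,0]]]' 70; python3 - <<'E'
from rod import *
for n in ['wrist','scene','side']: shot(n,n+'9')
b=cv2.imread('pics/scene9.png')[185:270,265:365]; a=cv2.imread('pics/side9.png')[150:300,180:380]
cv2.imwrite('pics/c9.png',np.hstack([cv2.resize(a,(400,300),interpolation=2),cv2.resize(b,(353,300),interpolation=2)]))
E
```

```text
clock: 16.42
position: [466.4, 54.2, 219.0]
ee_rot: [0.75, -0.661, -0.002, 0.002]
contact_force: [0.4, -0.6, 0.2]
gripper_width: 69.6
clock: 17.05
position: [466.9, 53.9, 361.0]
ee_rot: [0.75, -0.661, -0.002, 0.001]
contact_force: [0.7, 0.7, -0.6]
gripper_width: 69.9
clock: 17.68
position: [459.2, 113.1, 361.4]
ee_rot: [0.75, -0.661, -0.002, 0.001]
contact_force: [0.4, -0.4, -0.0]
gripper_width: 69.9
```

View pics/wrist9.png

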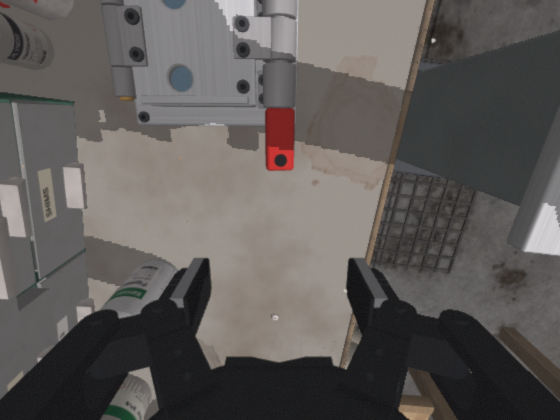

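View pics/c9.png

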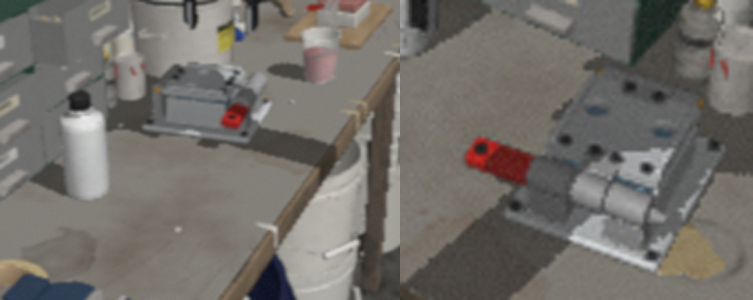

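The pin stays put: handle (280,140) tight to the lug, nose showing beyond the far lug in the scene view. Final numeric check.

```bash
python3 - <<'E'
from rod import *
p,im=cloud('wrist9'); q=p.reshape(-1,3); b=im.reshape(-1,3).astype(int); d=q-B;a=d@X;y=d@Y
k=(b[:,2]>90)&(b[:,1]<60)&(abs(a)<30)&(y>40)&(y<130)&(q[:,2]>40); print('handle y',np.percentile(y[k],[.5,99.5]),'x',np.percentile(a[k],[1,99]),'top z',np.median(q[k,2]))
t=q[k&(q[:,2]>np.median(q[k,2])-2)]; ty=(t-B)@Y; f=np.polyfit(ty,t[:,2],1); g=np.polyfit(ty,(t-B)@X,1); print('pitch',f[0],'yaw~',g[0])
k=(a>30)&(a<115)&(abs(y)<40)&(q[:,2]>58)&(q[:,2]<75); c=np.polyfit(a[k],q[k,2],1); print('cover',k.sum(),'tilt',c[0],np.median(q[k,2]))
for n in ['scene']:
    for f in ['scene0','scene9']: 
        P,I=cloud(f); print(f,'cup',w(f,379,280).round(1))
for f in ['side0','side9']: print(w(f,222,225).round(1),w(f,165,300).round(1))
arm.job_done()
E
```

```text
handle y [ 52.43192447 106.50495802] x [-13.04107366  11.59378303] top z 55.27558477734343
pitch -0.0020844241166484362 yaw~ 0.007597237672249045
cover 9287 tilt 0.014223623057980849 64.20122397101004
scene0 cup [ 433.4 -229.9   45.3]
scene9 cup [ 432.6 -230.2   46.2]
[574.7 276.2  74.3] [580.7 506.    1.5]
[575.8 274.6  73.4] [580.  506.7   2.1]
the job is handed in; nothing more can be done
```

I shut the cover, pushed the pin in from the left through all three lugs until its handle met the outer lug, let go, and backed the arm off before handing in. That took about 18 of the 51 s.

My last checks before handing in:
- **Cover:** the upper face is at 64.2 mm (64 expected). The measured tilt is 0.014 rad, which is inside the 0.03 limit but within the accuracy of the depth camera.
- **Pin:** the handle starts 52.4 mm from the bore centre (52 expected when home), and pitch and yaw against the bore are under 0.01 rad. Its shoulder pressed the lug with about 10 N before I released it.
- **Cup, bottle and tape roll:** before/after depth at the same image points changed by 2 mm or less. The tape roll's point read only about 2 mm above the bench, so it may not have been on the roll. I have no firm measurement of the roll, but the arm never worked near it.

One reading disagreed: when gripped, the pin sat about 3 mm off the jaw centre the robot reported. The wrist and scene cameras agreed on this, so I corrected by them, and the pin then went in without measurable contact force.

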